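# Power up the shell-carving bench in order

### The arm

A 7-joint arm with a two-finger parallel gripper is mounted at the origin on the work surface. World frame = base frame: x ahead of the robot, y to its left, z up, the work surface at z = 0. Lengths are in m, angles in rad, forces in N, time in s.
With the tool pointing down it reaches from about 0.4 to 0.875 m from the base axis. Payload 19.3 kg.
Tool frame: the origin (TCP) lies at the very end of the fingers, on their centre line; the grasp point (between the pads) lies 19 mm behind it; z points along the fingers, y is the line along which they close (so a half turn about z gives the same grasp; the last joint's range is limited). The gripper opens to 85 mm and grips with 20 to 120 N. Pads are 22 mm wide; open, the fingers measure 114 mm over their backs; the gripper's body (76 mm by 85 mm) begins 54 mm behind the grasp point. The pads swing forward as they close: fully open they stand 13 mm farther back than shut.
Start: joints at [1.245, 0.521, -0.036, 1.599, 0.021, 1.021, -0.113], TCP at [0.158, -0.605, 0.231] pointing down, gripper open.
Joint ranges: [-2.91, 2.91], [-0.3, 2.13], [-1.5, 1.42], [0.17, 2.43], [-1.26, 4.41], [0.16, 1.93], [-2.52, 2.52]. Speed limits (rad/s): [1.89, 1.89, 2.39, 2.39, 3.01, 3.01, 3.01].

### API

Orientations are given as [roll, pitch, yaw] about the fixed x, y, z axes, in that order (R = Rz(yaw) Ry(pitch) Rx(roll)).
In Python, from workcell import observe, grab_frame, job_done gives the robot as it stands.
- The arm moves only by the tool move_arm, never from a script. Its argument "plan" is a list that holds one entry, the list of rows, each a list of 7 numbers: the shift along the tool's x, y, z each as a share of 0.02 m, from -1 to 1, then the turn, a rotation vector about the tool's x, y, z each as a share of 6 degrees, from -1 to 1, then the opening, from -1 (shut) to 1 (fully open). A call has exactly 10 rows; each row shifts and turns the commanded pose from where the row before left it, along the tool's axes as they then stand; what a row does not reach is not made up. A row lasts 1/10 s, in which the tool goes at most 50 mm and 8.59 degrees, less where a joint would pass 70% of its speed; a pose out of reach is approached as far as the arm can. A call with a number of a shift or a turn outside -1 to 1 is refused whole. A call with a gripper value outside its range is refused whole. The fingers move at their own pace and stop on an object; "grip_force" is the grip in N (left out, the last holds). Time passes only in rows, so rows that do not move let the fingers close, or fill a call up. It gives the time, the measured TCP pose, the force, the opening and the grip force at its end, in the units of the state.
- observe(): the state, without advancing time (a new reading comes with each control period).
- grab_frame(name): name is "side" or "top"; returns a dict with "color" (420x560x3 uint8, red, green, blue), "intrinsics" (3x3 intrinsics, pixels), "position" and "orientation" of the camera in the world. Camera axes: x right, y down, z forward; pixel columns grow to the right and rows downward; lengths in m; the calibration is good to about 2 mm. A picture is of the moment at which its call begins. There is no depth.
- job_done(): hands the job in; it is judged then, once.
The state is a dict: "clock": time; "qpos": joint angles; "qd": joint speeds; "joint_efforts": joint torques, N m; "position": TCP position; "tool_rot": TCP orientation; "force": force on the tool from outside, world axes, zero at the start; "moment": the same for the moment, N m; "grip_width": finger opening in m; "finger_force": force on a finger pad.
Only numpy, scipy, OpenCV 4.12 (cv2) and the standard library are available. Lean on these libraries where they do the work, as an engineer would, in place of code of your own. Each camera call takes 0.05 s, during which the arm holds its last target. There are 200 camera calls.

### The job

Power up the carving bench by pressing only, in this order: first push the round button on the dust extractor's start puck fully in, then tip the rocker on the handpiece's control unit fully over by pushing its raised end down, and last push the middle one of the unit's three square keys fully in. Leave the puck standing where it is, not lifted or dragged, and do not press the other two keys, turn the dial, or disturb the shells, jars, bowl and handpiece lying about.

Things in the scene. Friction and masses are not known exactly. Their poses are not given: they have to be found in the camera images.
- puck: the dust extractor's start puck: loose (0.4 to 0.85 kg), round, grey, 92 mm across and 28 mm high, standing on the bench, one round push button in the middle of its top. Origin: centre of its underside; z up
- puck_button_top (a point): centre of the top face of the puck's round button (38 mm across), 41.5 mm above the bench when out; it moves with the button
- puck_button (a joint): travel of the puck's button: 0 = out, 0.006 m = fully in. It is pushed straight down, takes about 3 N, and stays where it is pushed (no spring back)
- unit: the handpiece's control unit: grey box fixed to the bench, 170 mm (its x) by 250 mm (its y), top face 60 mm above the bench. Origin: centre of its underside, z up, x pointing away from the robot at yaw 0, y to the left. On its top: a row of three square keys along y at x = -45 mm (the robot's side); a rocker centred at x = 40, y = -60 mm; a dial at x = 40, y = 70 mm
- rocker (a joint): angle of the rocker, a flat grey paddle 68 mm long (along the unit's y) by 28 mm wide, 6 mm thick, that see-saws about its middle, pivot 71 mm above the bench: 0 = off, the end nearer the unit's middle (+y) raised; 0.44 rad = on, that end fully down and the other raised. Pushing the raised end down takes about 2 to 5 N; it stays where it is left
- rocker_raised (a point): point on the top face of the rocker, on its +y half, 26 mm from the pivot (off: 80 mm above the bench; about 68 mm when on); press down here or further towards that end
- key_left_top (a point): centre of the top face of the left square key (20 by 20 mm), at y (mm, unit frame) = +46 (left seen from the robot), standing 14 mm proud of the unit (74 mm above the bench) when out; it moves with the key
- key_left (a joint): travel of the left key: 0 = out, 0.006 m = fully in; pushed straight down, takes about 3 N, stays where it is pushed
- key_middle_top (a point): centre of the top face of the middle square key (20 by 20 mm), at y (mm, unit frame) = 0, standing 14 mm proud of the unit (74 mm above the bench) when out; it moves with the key
- key_middle (a joint): travel of the middle key: 0 = out, 0.006 m = fully in; pushed straight down, takes about 3 N, stays where it is pushed
- key_right_top (a point): centre of the top face of the right square key (20 by 20 mm), at y (mm, unit frame) = -46 (right seen from the robot), standing 14 mm proud of the unit (74 mm above the bench) when out; it moves with the key
- key_right (a joint): travel of the right key: 0 = out, 0.006 m = fully in; pushed straight down, takes about 3 N, stays where it is pushed
- dial_rim (a point): point on the rim of the speed dial (38 mm across, with a bar grip, standing 44 mm above the unit's top), which turns with the dial; the dial is set anyhow and must stay so
- shell_small: bystander, loose: carved dark-grey shell disc, 80 mm across with a pale lip, 11 mm high, lying in front of the puck. Origin: centre of its underside
- shell_mid: bystander, loose: carved dark-grey shell disc, 100 mm across, 11 mm high. Origin: centre of its underside
- shell_large: bystander, loose: carved dark-grey shell disc, 116 mm across, 11 mm high. Origin: centre of its underside
- jar_low: bystander, loose: low closed glass jar, 64 mm across, 75 mm high, standing beyond the puck. Origin: centre of its underside
- jar_tall: bystander, loose: tall closed grey jar with blue cap, 90 mm across, 140 mm high. Origin: centre of its underside
- handpiece: bystander, loose: carving handpiece, dark rod 22 mm thick lying along its own y, 150 mm long with its bit, lying in front of the control unit. Origin: centre of its underside
- bowl: bystander, loose: green plastic bowl, 120 mm across, 40 mm high. Origin: centre of its underside
There are look-alikes about, which are no part of the job. There is more than one size of the puck; the job needs the middle-sized.

How it is judged:
On the way, in this order (a step that is already met when the one before it is completed fails the run):
1. the puck's round button is fully in (value of joint puck_button above 0.005 m), for 0.1 s.
2. the rocker is fully over (value of joint rocker above 0.38 rad), for 0.1 s.
3. the middle key is fully in (value of joint key_middle above 0.005 m), for 0.1 s.
At the end, for the whole second after the job is handed in: Button and middle key in over 5 of 6 mm, rocker over 0.38 of 0.44 rad; other keys in under 3 mm, dial rim moved under 6 mm; puck at rest, within 30 mm of its start, flat (8 mm, 0.25 rad); bystanders within 25 mm of their start and tilted under 0.4 rad (value of joint each of puck_button, key_middle above 0.005 m and value of joint rocker above 0.38 rad and not (value of joint key_left above 0.003 m) and not (value of joint key_right above 0.003 m) and not (distance of puck from where it was at the start of the episode above 0.03 m) and not (height (world z) of puck above 0.008 m) and not (angle between puck's own z axis and vertical above 0.25 rad) and not (distance of dial_rim from where it was at the start of the episode above 0.006 m) and not (distance of shell_small from where it was at the start of the episode above 0.025 m) and not (distance of shell_mid from where it was at the start of the episode above 0.025 m) and not (distance of shell_large from where it was at the start of the episode above 0.025 m) and not (distance of jar_low from where it was at the start of the episode above 0.025 m) and not (distance of jar_tall from where it was at the start of the episode above 0.025 m) and not (distance of handpiece from where it was at the start of the episode above 0.025 m) and not (distance of bowl from where it was at the start of the episode above 0.025 m) and not (angle between shell_small's own z axis and vertical above 0.4 rad) and not (angle between shell_mid's own z axis and vertical above 0.4 rad) and not (angle between shell_large's own z axis and vertical above 0.4 rad) and not (angle between jar_low's own z axis and vertical above 0.4 rad) and not (angle between jar_tall's own z axis and vertical above 0.4 rad) and not (angle between handpiece's own z axis and vertical above 0.4 rad) and not (angle between bowl's own z axis and vertical above 0.4 rad) and linear speed of puck below 0.02 m/s); the robot touches nothing.
It fails at once if the rocker is tipped more than half over before the extractor's button is in (value of joint rocker above 0.22 rad and value of joint puck_button below 0.005 m).
It fails at once if the middle key is pressed (over 3 mm) before the rocker is over (value of joint key_middle above 0.003 m and value of joint rocker below 0.38 rad).
It fails at once if the left or right key is pressed (over 3 mm) or the dial is turned (its rim moves over 6 mm) (value of joint any of key_left, key_right above 0.003 m or distance of dial_rim from where it was at the start of the episode above 0.006 m).
It fails at once if the puck is dragged over 30 mm, lifted over 8 mm or tipped (distance of puck from where it was at the start of the episode above 0.03 m or height (world z) of puck above 0.008 m or angle between puck's own z axis and vertical above 0.25 rad).
It fails at once if a bystander is moved over 25 mm, lifted or tipped (distance of any of shell_small, shell_mid, shell_large, jar_low, jar_tall, handpiece, bowl from where it was at the start of the episode above 0.025 m or angle between any of shell_small, shell_mid, shell_large, jar_low, jar_tall, handpiece, bowl's own z axis and vertical above 0.4 rad).
It also fails if it takes over 43 s, if anything falls off the work surface, if the arm or the gripper's body presses on something with over 40 N, if the wrist force passes 120 N, or if a joint passes its speed limit or range.

## Working session

There is one attempt and no reset: what is moved stays moved. The work goes in short steps, Python scripts to look and compute and a tool call to move; the robot and the scene stay as the last step left them, time stands still between calls to the robot, and variables do not carry over. Pictures are saved under pics/ and viewed, at most 10 in all, crops included, and the job is handed in when it is done.

Besides the shell and the picture viewer there is one more tool, called by a JSON object that holds its "method" and its "body", one argument or row to a line. move_arm: Moves the arm, as the interface text tells. Shift numbers are shares of 0.02 m and turn numbers shares of 6 degrees, none past 1 either way. Its arguments: {"type":"object","properties":{"plan":{"type":"array"},"grip_force":{"type":"number"}},"required":["plan"]}

```bash
mkdir -p pics
python3 - <<'E'
from workcell import observe, grab_frame
import cv2
s=observe();print({k:s[k] for k in('clock','position','tool_rot','grip_width','qpos')})
for n in('top','side'):
    f=grab_frame(n);cv2.imwrite(f'pics/{n}0.png',f['color'][:,:,::-1]);print(n,f['intrinsics'],f['position'],f['orientation'])
E
```

```text
{'clock': 0.0, 'position': array([ 0.1580073 , -0.60436931,  0.23073721]), 'tool_rot': array([-3.14048833e+00,  8.72064376e-05,  2.55756754e-01]), 'grip_width': 0.08535610082463115, 'qpos': array([ 1.24479833,  0.52202087, -0.03629955,  1.59996487,  0.02119446,
        1.0210994 , -0.11280349])}
top [[382.29234947   0.         279.57346943]
 [  0.         382.29234947 208.96092733]
 [  0.           0.           1.        ]] [ 0.36994502 -0.03594328  1.05771979] [-2.93731818e+00 -2.21658081e-03 -1.41782144e+00]
side [[454.78136923   0.         281.63127094]
 [  0.         454.78136923 210.31675573]
 [  0.           0.           1.        ]] [-0.22122798  0.8510255   0.9280174 ] [-2.19131481 -0.00584453 -2.40439365]
```

View pics/top0.png

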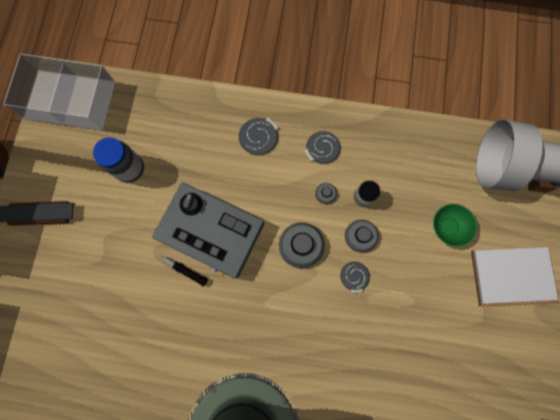

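View pics/side0.png

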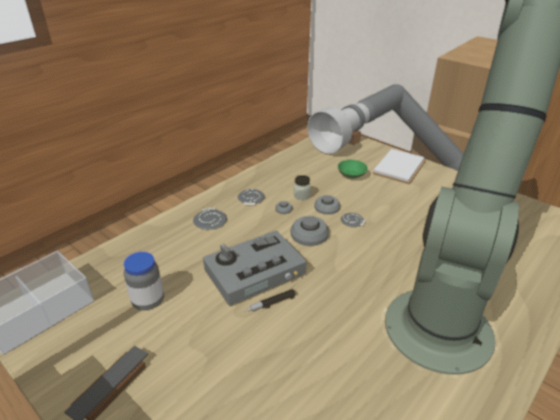

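The top view shows three pucks: large at (302,245), middle at (361,236) and small at (326,193). The middle one has the small shell in front of it at (355,277) and the low jar beyond it at (368,193). The unit is centred near (209,229), with its keys at about (182–220, 237–254), the rocker at (236,224) and the dial at (190,203). I'll measure on enlarged crops.

```bash
cat > h.py <<'E'
import numpy as np, cv2
from scipy.spatial.transform import Rotation as R
from workcell import observe, grab_frame
def cast(f,uv,z):
    d=R.from_euler('xyz',f['orientation']).apply(np.linalg.inv(f['intrinsics'])@[*uv,1]); p=np.array(f['position'])
    return p+d*(z-p[2])/d[2]
def proj(f,p):
    q=f['intrinsics']@R.from_euler('xyz',f['orientation']).inv().apply(np.array(p)-f['position']); return q[:2]/q[2]
E
python3 - <<'E'
from h import *
f=grab_frame('top');g=grab_frame('side')
print('tcp px',proj(f,[.158,-.605,.231]),proj(g,[.158,-.605,.231]),'base',proj(f,[0,0,0]))
for n,uv in dict(big=(302,245),mid=(361,236),small=(326,193)).items(): print(n,cast(f,uv,.04))
for n,a,b in(('mid',(344,236),(378,236)),('big',(279,245),(326,245))):print(n,np.linalg.norm(cast(f,a,.028)-cast(f,b,.028)))
c=f['color'][175:285,145:275,::-1];d=f['color'][205:270,325:400,::-1]
cv2.imwrite('pics/u.png',cv2.resize(np.clip(c.astype(float)*1.8,0,255).astype('uint8'),None,fx=5,fy=5,interpolation=2))
s=g['color'][180:310,195:345,::-1]
cv2.imwrite('pics/s.png',cv2.resize(np.clip(s.astype(float)*1.5,0,255).astype('uint8'),None,fx=4,fy=4,interpolation=2))
cv2.imwrite('pics/p.png',cv2.resize(np.clip(d.astype(float)*1.8,0,255).astype('uint8'),None,fx=8,fy=8,interpolation=2))
E
```

```text
tcp px [548.63663409 442.21202366] [493.13670463 147.94363274] base [242.14145438 434.24635462]
big [ 0.49079409 -0.08011071  0.04      ]
mid [ 0.53886435 -0.23304143  0.04      ]
small [ 0.6423172  -0.12509229  0.04      ]
mid 0.09226243540085308
big 0.12684231810508997
```

View pics/u.png

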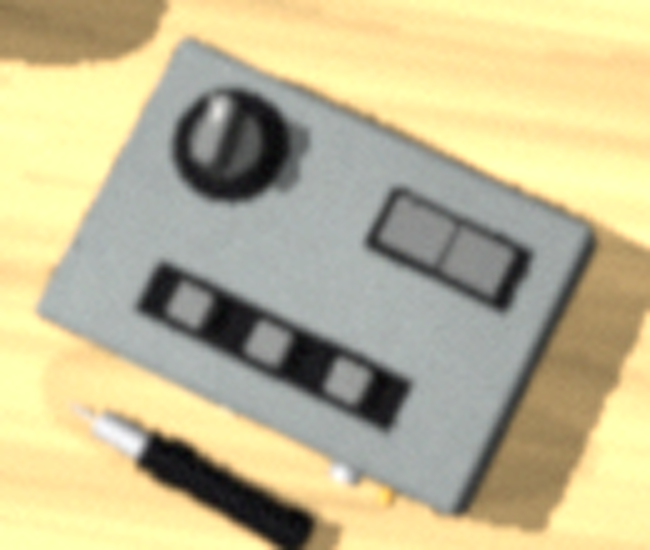

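View pics/p.png

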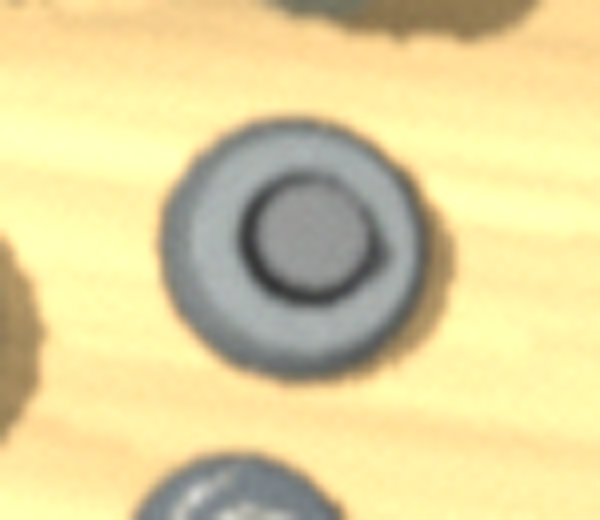

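View pics/s.png

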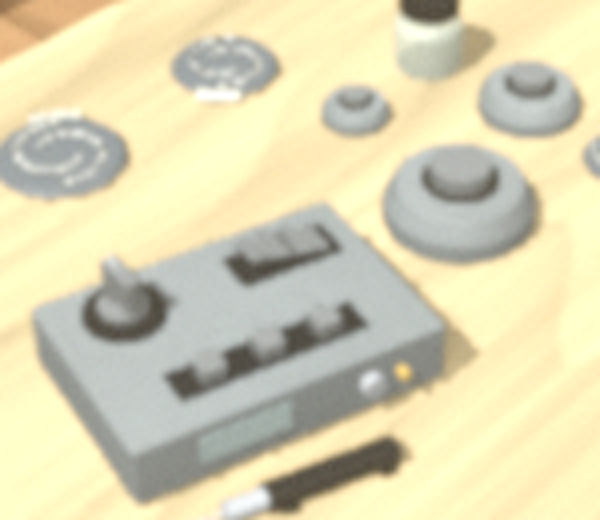

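The crops (pixels inside each crop) show:
- **Unit:** key tops at (191,304), (268,343) and (349,381), and the rocker halves at (414,229) and (478,265).
- **Puck:** the button is at (313,238).
- **Side view:** key tops at about (211,362), (270,338) and (325,314), and the puck button at (531,77).

The middle puck measures 92 mm across, as it should.

Run:
```python
from h import *
np.set_printoptions(precision=4,suppress=True)
f=grab_frame('top');g=grab_frame('side')
U=lambda c,s,o:(np.array(c)+.5)/s-.5+o
kt=[cast(f,U(c,5,(145,175)),.074) for c in((191,304),(268,343),(349,381))]
ks=[cast(g,U(c,4,(195,180)),.074) for c in((211,362),(270,338),(325,314))]
b=cast(f,U((313,238),8,(325,205)),.0415);bs=cast(g,U((531,77),4,(195,180)),.0415)
print('keys top',*kt,'side',*ks,sep='\n');print('button',b,bs)
d=kt[0]-kt[2];yaw=np.arctan2(-d[0],d[1]);print('pitch',np.linalg.norm(d)/2,'yaw',yaw,np.degrees(yaw))
# corners of unit top
C=[cast(f,U(c,5,(145,175)),.06) for c in((190,40),(592,238),(455,512),(40,310))]
print('edges',[np.linalg.norm(C[i]-C[i-1]) for i in range(4)],'centre',np.mean(C,0))
e=(C[0]-C[1]+C[3]-C[2]);yaw2=np.arctan2(-e[0],e[1]);print('yaw2',yaw2)
Rz=R.from_euler('z',yaw2);o=np.mean(C,0)*[1,1,0]
for n,p in dict(rk=(.04,-.034,.080),rk_end=(.04,-.030,.08),km=(-.045,0,.074),kl=(-.045,.046,.074),dial=(.04,.07,.104)).items():
  w=o+Rz.apply(p);print(n,w,'top crop px',(proj(f,w)-(145,175)+.5)*5-.5)
print('rk centre by image',cast(f,U((448,247),5,(145,175)),.074),'halfL',cast(f,U((414,229),5,(145,175)),.078))
print('jar',cast(f,(368,188),.075))
s=observe();print(s['force'],s['clock'])
```

```text
keys top
[0.4643 0.2299 0.074 ]
[0.4505 0.1866 0.074 ]
[0.4376 0.1417 0.074 ]
side
[0.4585 0.2339 0.074 ]
[0.4458 0.1894 0.074 ]
[0.4347 0.1453 0.074 ]
button [ 0.5442 -0.2394  0.0415] [ 0.5379 -0.2294  0.0415]
pitch 0.0461001016480078 yaw -0.2933809970106673 -16.809492918051458
edges [np.float64(0.1631627089397254), np.float64(0.24365173105501403), np.float64(0.1586794166575188), np.float64(0.24366849784222586)] centre [0.4925 0.171  0.06  ]
yaw2 -0.2989861757296477
rk [0.5208 0.1267 0.08  ] top crop px [405.3505 225.8562]
rk_end [0.5219 0.1305 0.08  ] top crop px [398.5159 222.5404]
km [0.4495 0.1842 0.074 ] top crop px [272.1583 345.5451]
kl [0.4631 0.2282 0.074 ] top crop px [193.8478 306.8109]
dial [0.5514 0.2261 0.104 ] top crop px [218.5808 130.1201]
rk centre by image [0.5141 0.1037 0.074 ] halfL [0.5201 0.1223 0.078 ]
jar [ 0.6636 -0.2306  0.075 ]
[-0.7687 -0.4637 -0.5076] 0.3
```

Both views agree to within about 5–10 mm. Key pitch comes out at 46.1 mm, against 46 mm given, and unit yaw is about -0.295. I'll close the gripper and head for the puck at about (0.542, -0.236).

{"method": "move_arm", "body": {
  "plan": [
    [[0.5,-0.28,0,0,0,0,-1],[0.77,-0.43,0,0,0,0,-1],[0.77,-0.43,0,0,0,0,-1],[0.77,-0.43,0,0,0,0,-1],[0.77,-0.43,0,0,0,0,-1],[0.77,-0.43,0,0,0,0,-1],[0.77,-0.43,0,0,0,0,-1],[0.77,-0.43,0,0,0,0,-1],[0.77,-0.43,0,0,0,0,-1],[0.77,-0.43,0,0,0,0,-1]]
  ],
  "grip_force": 40
}}

```text
clock: 1.3
position: [0.2824, -0.4851, 0.2315]
tool_rot: [3.141, -0.0, 0.257]
force: [0.3, 0.3, -0.4]
grip_width: 0.0001
finger_force: 0.0
```

{"method": "move_arm", "body": {
  "plan": [
    [[0.79,-0.44,0,0,0,0,-1],[0.79,-0.44,0,0,0,0,-1],[0.79,-0.44,0,0,0,0,-1],[0.79,-0.44,0,0,0,0,-1],[0.79,-0.44,0,0,0,0,-1],[0.79,-0.44,0,0,0,0,-1],[0.79,-0.44,0,0,0,0,-1],[0.79,-0.44,0,0,0,0,-1],[0.79,-0.44,0,0,0,0,-1],[0.79,-0.44,0,0,0,0,-1]]
  ]
}}

```text
clock: 2.3
position: [0.4125, -0.3598, 0.2315]
tool_rot: [3.141, -0.0, 0.257]
force: [1.3, 0.1, -0.1]
grip_width: -0.0001
finger_force: 0.0
```

{"method": "move_arm", "body": {
  "plan": [
    [[0.79,-0.44,0,0,0,0,-1],[0.79,-0.44,0,0,0,0,-1],[0.79,-0.44,0,0,0,0,-1],[0.79,-0.44,0,0,0,0,-1],[0.79,-0.44,0.5,0,0,0,-1],[0.79,-0.44,0.5,0,0,0,-1],[0.79,-0.44,0.5,0,0,0,-1],[0.79,-0.44,1,0,0,0,-1],[0.79,-0.44,1,0,0,0,-1],[0.79,-0.43,1,0,0,0,-1]]
  ]
}}

```text
clock: 3.3
position: [0.5428, -0.2347, 0.1408]
tool_rot: [3.142, -0.0, 0.257]
force: [0.1, -0.5, -0.5]
grip_width: 0.0003
finger_force: 0.0
```

Run:
```python
from h import *
f=grab_frame('top');g=grab_frame('side');s=observe();print(s['position'],s['qpos'],s['clock'])
a=cv2.resize(f['color'][140:300,290:430,::-1],None,fx=3,fy=3,interpolation=2);b=cv2.resize(g['color'][120:280,255:385,::-1],None,fx=3,fy=3,interpolation=2)
cv2.imwrite('pics/c1.png',np.hstack([a,b[:480]]));p=s['position']
for z in(p[2],.0415):print((proj(f,[p[0],p[1],z])-(290,140))*3,(proj(g,[p[0],p[1],z])-(255,120))*3+[420,0])
```

```text
[ 0.54271286 -0.23268491  0.13909199] [ 0.40863567  0.58157419 -0.14710551  1.76765077  0.10995364  0.80329837
 -1.10221205] 3.4
[238.88076064 266.91481438] [641.05933275 161.69871951]
[213.42941522 283.4831903 ] [635.5199926  233.88234957]
```

View pics/c1.png

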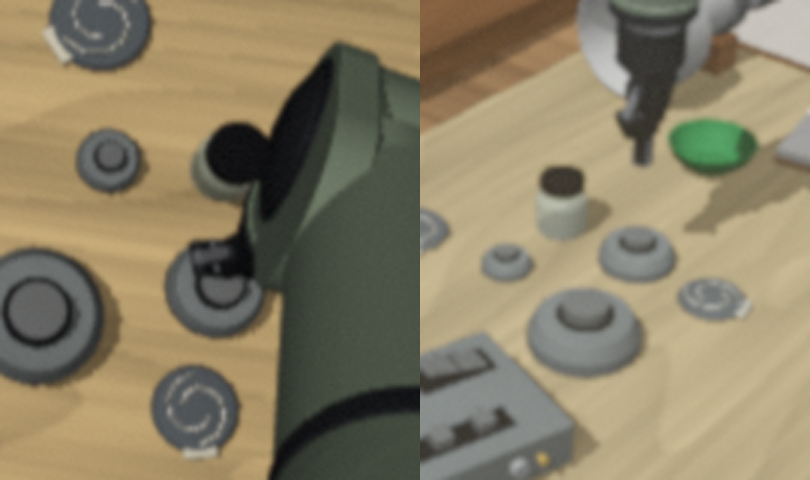

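The side panel shows the shut fingertips at (642,160), above the middle puck's button at (638,239). The top panel shows the button at (222,285) and the TCP line landing at (213,283), which is well inside the button. I'll nudge 3 mm and go down.

{"method": "move_arm", "body": {
  "plan": [
    [[0,0.15,0.6,0,0,0,-1],[0,0,0.7,0,0,0,-1],[0,0,0.7,0,0,0,-1],[0,0,0.7,0,0,0,-1],[0,0,0.7,0,0,0,-1],[0,0,0.6,0,0,0,-1],[0,0,0.3,0,0,0,-1],[0,0,0.2,0,0,0,-1],[0,0,0,0,0,0,-1],[0,0,0,0,0,0,-1]]
  ]
}}

```text
clock: 4.4
position: [0.5431, -0.2397, 0.0517]
tool_rot: [3.141, -0.001, 0.256]
force: [-1.1, 0.3, 0.8]
grip_width: -0.0002
finger_force: 0.0
```

{"method": "move_arm", "body": {
  "plan": [
    [[0,0,0.1,0,0,0,-1],[0,0,0.1,0,0,0,-1],[0,0,0.1,0,0,0,-1],[0,0,0.1,0,0,0,-1],[0,0,0,0,0,0,-1],[0,0,0,0,0,0,-1],[0,0,0,0,0,0,-1],[0,0,0,0,0,0,-1],[0,0,0,0,0,0,-1],[0,0,0,0,0,0,-1]]
  ]
}}

```text
clock: 5.4
position: [0.5429, -0.2397, 0.0433]
tool_rot: [3.142, -0.0, 0.256]
force: [0.0, -0.6, 0.1]
grip_width: 0.0001
finger_force: 0.0
```

Now press through 41.5 mm to about 35 mm.

{"method": "move_arm", "body": {
  "plan": [
    [[0,0,0.1,0,0,0,-1],[0,0,0.1,0,0,0,-1],[0,0,0.1,0,0,0,-1],[0,0,0.05,0,0,0,-1],[0,0,0,0,0,0,-1],[0,0,0,0,0,0,-1],[0,0,0,0,0,0,-1],[0,0,0,0,0,0,-1],[0,0,0,0,0,0,-1],[0,0,0,0,0,0,-1]]
  ]
}}

```text
clock: 6.4
position: [0.5429, -0.2396, 0.0363]
tool_rot: [-3.142, 0.0, 0.256]
force: [0.2, -0.1, 0.2]
grip_width: 0.0004
finger_force: 0.0
```

{"method": "move_arm", "body": {
  "plan": [
    [[0,0,0.05,0,0,0,-1],[0,0,0.05,0,0,0,-1],[0,0,0,0,0,0,-1],[0,0,0,0,0,0,-1],[0,0,0,0,0,0,-1],[0,0,0,0,0,0,-1],[0,0,0,0,0,0,-1],[0,0,0,0,0,0,-1],[0,0,0,0,0,0,-1],[0,0,0,0,0,0,-1]]
  ]
}}

```text
clock: 7.4
position: [0.543, -0.2397, 0.0354]
tool_rot: [3.141, -0.0, 0.256]
force: [-6.9, 2.5, 23.8]
grip_width: 0.0003
finger_force: 11.6
```

The button bottomed out at z = 35.4 mm with 24 N, matching 6 mm of travel. Next I'll rise and turn the tool to the unit's yaw, then move over the rocker's raised end.

{"method": "move_arm", "body": {
  "plan": [
    [[0,0,-0.3,0,0,0,-1],[0,0,-0.5,0,0,0,-1],[0,0,-0.7,0,0,0.66,-1],[0,0,-0.7,0,0,0.66,-1],[0,0,-0.7,0,0,0.66,-1],[0,0,-0.7,0,0,0.66,-1],[0,0,-0.7,0,0,0.66,-1],[0,0,-0.7,0,0,0.66,-1],[0,0,-0.7,0,0,0.66,-1],[0,0,-0.5,0,0,0.66,-1]]
  ]
}}

```text
clock: 8.4
position: [0.5431, -0.2397, 0.1597]
tool_rot: [-3.141, -0.001, -0.3]
force: [0.1, -0.4, 0.6]
grip_width: -0.0
finger_force: 0.0
```

{"method": "move_arm", "body": {
  "plan": [
    [[-0.32,-0.87,0,0,0,0,-1],[-0.32,-0.87,0,0,0,0,-1],[-0.32,-0.87,0,0,0,0,-1],[-0.32,-0.87,0,0,0,0,-1],[-0.32,-0.87,0,0,0,0,-1],[-0.32,-0.87,0,0,0,0,-1],[-0.32,-0.87,0,0,0,0,-1],[-0.32,-0.87,0,0,0,0,-1],[-0.32,-0.87,0,0,0,0,-1],[-0.32,-0.87,0,0,0,0,-1]]
  ]
}}

```text
clock: 9.4
position: [0.5326, -0.0537, 0.1588]
tool_rot: [-3.141, -0.0, -0.297]
force: [1.3, 0.6, -0.2]
grip_width: 0.0003
finger_force: 0.0
```

{"method": "move_arm", "body": {
  "plan": [
    [[-0.32,-0.87,0,0,0,0,-1],[-0.32,-0.87,0,0,0,0,-1],[-0.32,-0.87,0,0,0,0,-1],[-0.32,-0.87,0,0,0,0,-1],[-0.32,-0.87,0,0,0,0,-1],[-0.32,-0.87,0,0,0,0,-1],[-0.32,-0.87,0,0,0,0,-1],[-0.32,-0.87,0,0,0,0,-1],[-0.32,-0.87,0,0,0,0,-1],[-0.3,-0.85,0,0,0,0,-1]]
  ]
}}

```text
clock: 10.4
position: [0.5226, 0.131, 0.1588]
tool_rot: [-3.141, -0.0, -0.297]
force: [0.2, -0.3, -0.4]
grip_width: 0.0002
finger_force: 0.0
```

Run:
```python
from h import *
f=grab_frame('top');g=grab_frame('side');s=observe();print(s['position'],s['tool_rot'],s['clock'])
a=cv2.resize(f['color'][150:300,140:280,::-1],None,fx=3,fy=3,interpolation=2);b=cv2.resize(g['color'][150:300,190:310,::-1],None,fx=3,fy=3,interpolation=2)
cv2.imwrite('pics/c2.png',np.hstack([a,b]));p=s['position']
for z in(p[2],.08):print((proj(f,[p[0],p[1],z])-(140,150))*3,(proj(g,[p[0],p[1],z])-(190,150))*3+[420,0])
```

```text
[0.52241018 0.13270472 0.15873229] [-3.14031945e+00  7.11962052e-05 -2.94055307e-01] 10.5
[236.57727757 188.8867001 ] [618.33885699 208.15593617]
[250.51904627 206.40351923] [620.49825608 272.81964591]
```

View pics/c2.png

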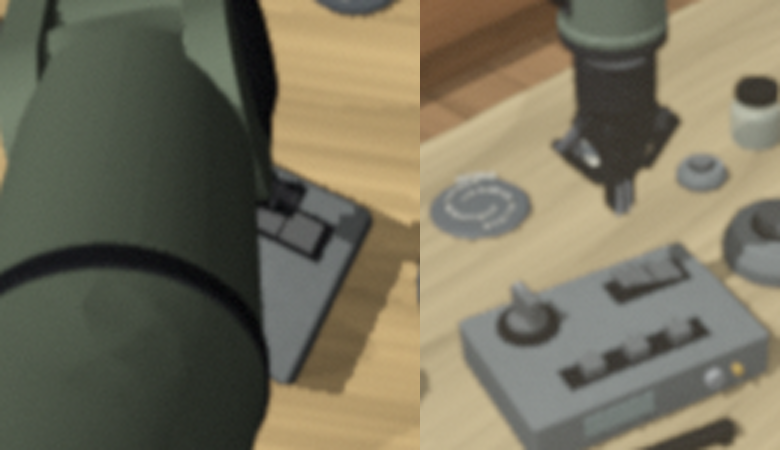

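In the side panel the target point projects to (620,273), which is on the outer part of the rocker's raised half. That half spans about (615–655, 262–290). Descending.

{"method": "move_arm", "body": {
  "plan": [
    [[0,0,0.5,0,0,0,-1],[0,0,0.5,0,0,0,-1],[0,0,0.5,0,0,0,-1],[0,0,0.5,0,0,0,-1],[0,0,0.5,0,0,0,-1],[0,0,0.5,0,0,0,-1],[0,0,0.4,0,0,0,-1],[0,0,0.2,0,0,0,-1],[0,0,0.1,0,0,0,-1],[0,0,0,0,0,0,-1]]
  ]
}}

```text
clock: 11.5
position: [0.5227, 0.1301, 0.0843]
tool_rot: [-3.142, 0.0, -0.297]
force: [0.3, -0.4, -0.6]
grip_width: -0.0001
finger_force: 0.0
```

{"method": "move_arm", "body": {
  "plan": [
    [[0,0,0.1,0,0,0,-1],[0,0,0.1,0,0,0,-1],[0,0,0.1,0,0,0,-1],[0,0,0.1,0,0,0,-1],[0,0,0.1,0,0,0,-1],[0,0,0.05,0,0,0,-1],[0,0,0,0,0,0,-1],[0,0,0,0,0,0,-1],[0,0,0,0,0,0,-1],[0,0,0,0,0,0,-1]]
  ]
}}

```text
clock: 12.5
position: [0.5225, 0.1299, 0.0733]
tool_rot: [3.141, 0.0, -0.297]
force: [0.4, -0.0, 1.4]
grip_width: 0.0002
finger_force: 0.5
```

{"method": "move_arm", "body": {
  "plan": [
    [[0,0,0.07,0,0,0,-1],[0,0,0.07,0,0,0,-1],[0,0,0,0,0,0,-1],[0,0,0,0,0,0,-1],[0,0,0,0,0,0,-1],[0,0,0,0,0,0,-1],[0,0,0,0,0,0,-1],[0,0,0,0,0,0,-1],[0,0,0,0,0,0,-1],[0,0,0,0,0,0,-1]]
  ]
}}

```text
clock: 13.5
position: [0.5226, 0.13, 0.0705]
tool_rot: [3.142, 0.0, -0.297]
force: [0.0, 0.5, -0.0]
grip_width: 0.0002
finger_force: 0.0
```

{"method": "move_arm", "body": {
  "plan": [
    [[0,0,0.05,0,0,0,-1],[0,0,0.05,0,0,0,-1],[0,0,0,0,0,0,-1],[0,0,0,0,0,0,-1],[0,0,0,0,0,0,-1],[0,0,0,0,0,0,-1],[0,0,0,0,0,0,-1],[0,0,0,0,0,0,-1],[0,0,0,0,0,0,-1],[0,0,0,0,0,0,-1]]
  ]
}}

```text
clock: 14.5
position: [0.5228, 0.13, 0.0694]
tool_rot: [-3.141, -0.0, -0.297]
force: [-5.4, -0.6, 20.8]
grip_width: -0.0001
finger_force: 10.1
```

{"method": "move_arm", "body": {
  "plan": [
    [[0,0,0.05,0,0,0,-1],[0,0,0,0,0,0,-1],[0,0,0,0,0,0,-1],[0,0,0,0,0,0,-1],[0,0,0,0,0,0,-1],[0,0,0,0,0,0,-1],[0,0,0,0,0,0,-1],[0,0,0,0,0,0,-1],[0,0,0,0,0,0,-1],[0,0,0,0,0,0,-1]]
  ]
}}

```text
clock: 15.5
position: [0.5229, 0.1299, 0.0689]
tool_rot: [-3.141, -0.001, -0.298]
force: [-10.0, -2.9, 35.7]
grip_width: 0.0
finger_force: 16.7
```

The rocker hit a hard stop at z ≈ 69.5 mm. I'll rise, move over the middle key and check in the camera.

{"method": "move_arm", "body": {
  "plan": [
    [[0,0,-0.3,0,0,0,-1],[0,0,-0.6,0,0,0,-1],[0,0,-0.8,0,0,0,-1],[0,0,-0.8,0,0,0,-1],[-0.72,-0.26,-0.1,0,0,0,-1],[-0.72,-0.26,0,0,0,0,-1],[-0.72,-0.26,0,0,0,0,-1],[-0.72,-0.26,0,0,0,0,-1],[-0.72,-0.27,0,0,0,0,-1],[-0.7,-0.27,0,0,0,0,-1]]
  ]
}}

```text
clock: 16.5
position: [0.4483, 0.1864, 0.1193]
tool_rot: [3.141, 0.0, -0.297]
force: [0.3, 0.3, -0.8]
grip_width: -0.0
finger_force: 0.0
```

Run:
```python
from h import *
g=grab_frame('side');s=observe();print(s['position'],s['tool_rot'],s['clock'])
b=cv2.resize(g['color'][190:300,195:325,::-1],None,fx=5,fy=5,interpolation=2)
cv2.imwrite('pics/c3.png',b);p=s['position']
for q in([*p[:2],p[2]],[*p[:2],.074],[.449,.187,.074]):print((proj(g,q)-(195,190))*5)
```

```text
[0.44673056 0.18788436 0.11928397] [ 3.14156184e+00  1.41805557e-03 -2.94850484e-01] 16.55
[334.67794274 306.30436759]
[336.25678589 368.45724862]
[334.43779909 365.79127297]
```

View pics/c3.png

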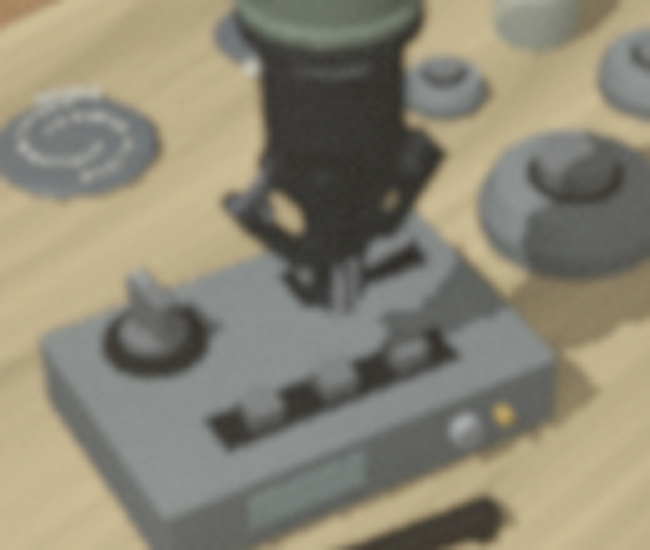

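The tip is over the middle key: the key top is at (338,372) and the landing point projects to (336,368). The gripper half-hides the rocker, so I'll rise for a clear look before touching the key.

{"method": "move_arm", "body": {
  "plan": [
    [[0,0,-0.8,0,0,0,-1],[0,0,-0.8,0,0,0,-1],[0,0,-0.8,0,0,0,-1],[0,0,-0.8,0,0,0,-1],[0,0,-0.8,0,0,0,-1],[0,0,0,0,0,0,-1],[0,0,0,0,0,0,-1],[0,0,0,0,0,0,-1],[0,0,0,0,0,0,-1],[0,0,0,0,0,0,-1]]
  ]
}}

```text
clock: 17.55
position: [0.4495, 0.1854, 0.199]
tool_rot: [3.141, 0.001, -0.297]
force: [0.4, -0.6, 0.1]
grip_width: 0.0003
finger_force: 0.0
```

Run:
```python
from h import *
g=grab_frame('side');s=observe();print(s['position'],s['clock'])
a=cv2.imread('pics/side0.png')
cr=lambda i:cv2.resize(i[215:290,230:305],None,fx=5,fy=5,interpolation=2)
cv2.imwrite('pics/c4.png',np.hstack([cr(a),cr(g['color'][:,:,::-1])]))
```

```text
[0.44954188 0.18539292 0.1991275 ] 17.6
```

View pics/c4.png

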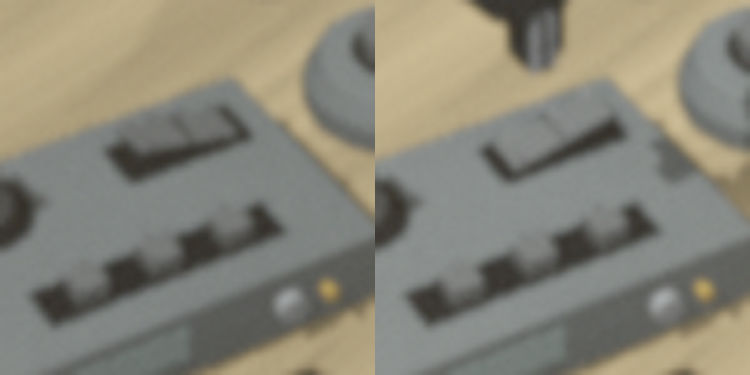

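Compared with the start image (left), the rocker is now fully tipped: its +y end at (520,150) is down and the other end at (595,110) is up. All the keys are still out. Now the middle key.

{"method": "move_arm", "body": {
  "plan": [
    [[0,0,0.7,0,0,0,-1],[0,0,0.8,0,0,0,-1],[0,0,0.8,0,0,0,-1],[0,0,0.8,0,0,0,-1],[0,0,0.8,0,0,0,-1],[0,0,0.8,0,0,0,-1],[0,0,0.7,0,0,0,-1],[0,0,0.4,0,0,0,-1],[0,0,0.2,0,0,0,-1],[0,0,0,0,0,0,-1]]
  ]
}}

```text
clock: 18.6
position: [0.4496, 0.1855, 0.0793]
tool_rot: [3.141, 0.0, -0.297]
force: [0.5, -0.5, 0.6]
grip_width: 0.0005
finger_force: 0.0
```

{"method": "move_arm", "body": {
  "plan": [
    [[0,0,0.1,0,0,0,-1],[0,0,0.1,0,0,0,-1],[0,0,0.1,0,0,0,-1],[0,0,0.1,0,0,0,-1],[0,0,0.07,0,0,0,-1],[0,0,0,0,0,0,-1],[0,0,0,0,0,0,-1],[0,0,0,0,0,0,-1],[0,0,0,0,0,0,-1],[0,0,0,0,0,0,-1]]
  ]
}}

```text
clock: 19.6
position: [0.4496, 0.1855, 0.0701]
tool_rot: [-3.142, 0.0, -0.297]
force: [-0.5, -0.3, 1.0]
grip_width: 0.0
finger_force: 0.0
```

{"method": "move_arm", "body": {
  "plan": [
    [[0,0,0.05,0,0,0,-1],[0,0,0.05,0,0,0,-1],[0,0,0.05,0,0,0,-1],[0,0,0.05,0,0,0,-1],[0,0,0,0,0,0,-1],[0,0,0,0,0,0,-1],[0,0,0,0,0,0,-1],[0,0,0,0,0,0,-1],[0,0,0,0,0,0,-1],[0,0,0,0,0,0,-1]]
  ]
}}

```text
clock: 20.6
position: [0.4499, 0.1856, 0.0676]
tool_rot: [-3.141, -0.001, -0.297]
force: [-10.8, -3.7, 47.3]
grip_width: 0.0
finger_force: 23.8
```

The key stopped hard at z = 67.6 mm with 47 N, so it is fully in. Retreating now.

{"method": "move_arm", "body": {
  "plan": [
    [[0,0,-0.3,0,0,0,-1],[0,0,-0.5,0,0,0,-1],[0,0,-0.8,0,0,0,-1],[0,0,-0.8,0,0,0,-1],[0,0,-0.8,0,0,0,-1],[0,0,-0.8,0,0,0,-1],[0,0,-0.8,0,0,0,-1],[0,0,-0.8,0,0,0,-1],[0,0,0,0,0,0,-1],[0,0,0,0,0,0,-1]]
  ]
}}

```text
clock: 21.6
position: [0.4497, 0.1855, 0.1782]
tool_rot: [-3.141, -0.0, -0.297]
force: [-0.7, -0.9, 0.2]
grip_width: -0.0
finger_force: 0.0
```

Run:
```python
from h import *
g=grab_frame('side');s=observe();print(s['position'],s['clock'])
a=cv2.imread('pics/side0.png')
cr=lambda i:cv2.resize(i[175:305,205:355],None,fx=2.6,fy=2.6,interpolation=2)
cv2.imwrite('pics/c5.png',np.hstack([cr(a),cr(g['color'][:,:,::-1])]))
```

```text
[0.44946571 0.18536273 0.17777226] 21.65
```

View pics/c5.png

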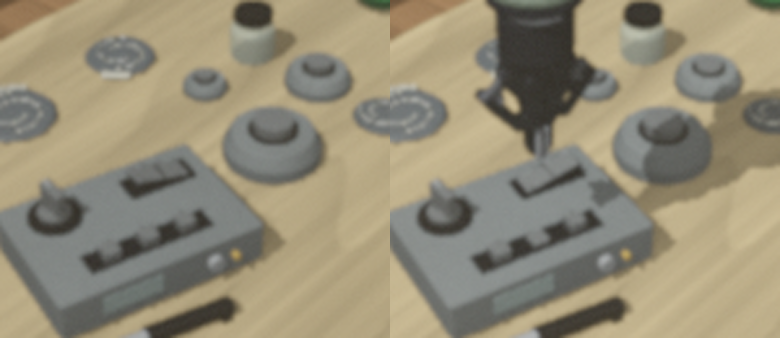

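The right panel shows the middle key at (538,240) lower than its neighbours, the rocker over, and the puck button at (708,65) in. Nothing else has moved, so I'm handing in.

```bash
python3 -c "
from workcell import job_done
print(job_done())"
```

```text
the job is handed in; nothing more can be done
None
```

I pressed the middle puck's button, the rocker and the middle key in that order, and each went to its hard stop. The last picture showed nothing else in view moved, and I handed the job in after about 22 s of the 43 s; no verdict came back.

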